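# Clamp the cover onto the leak-test block

### The arm

A 7-joint arm with a two-finger parallel gripper is mounted at the origin on a cart in front of the work surface, level with it; the furniture and walls round the work are solid. World frame = base frame: x ahead of the robot, y to its left, z up, the work surface at z = 0. Lengths are in m, angles in rad, forces in N, time in s.
With the tool pointing down it reaches from about 0.4 to 0.85 m from the base axis. Payload 6.9 kg.
Tool frame: the origin (TCP) lies midway between the tips of the shut fingers; the grasp point (between the pads) lies robot.grasp_offset behind it (robot.grasp_offset is the distance from the TCP to the grasp point, in m); z points along the fingers, y is the line along which they close (so a half turn about z gives the same grasp; the last joint's range is limited). The gripper opens to 85 mm and grips with 20 to 120 N. Pads are 22 mm wide; open, the fingers measure 114 mm over their backs; the gripper's body (76 mm by 85 mm) begins 54 mm behind the grasp point. The pads swing forward as they close: fully open they stand 13 mm farther back than shut.
Start: joints at [-1.091, 0.507, -0.238, 1.5, 0.126, 1.149, -0.155], TCP at [0.228, 0.582, 0.231] pointing down, gripper open.
Joint ranges: [-3.08, 3.08], [-0.24, 2.05], [-1.43, 1.35], [0, 2.5], [-1.52, 4.66], [0.17, 1.96], [-2.89, 2.89]. Speed limits (rad/s): [2.39, 2.39, 3.14, 3.14, 3.14, 3.14, 3.14].

### API

Orientations are given as a unit quaternion [w, x, y, z].
In Python, from cell import robot gives the robot as it stands.
- The arm moves only by the tool play_rows, never from a script. Its argument "motion" is a list of rows, each an object of numbers: "jaw": the closure, from 0 (fully open) to 1 (shut); "tx", "ty", "tz": the shift along the tool's x, y, z in mm; "wx", "wy", "wz": the turn, a rotation vector about the tool's x, y, z in rad. In form: [{"jaw": .., "tx": .., "ty": .., "tz": .., "wx": .., "wy": .., "wz": ..}, ...]. A call has 1 to 12 rows; each row shifts and turns the commanded pose from where the row before left it, along the tool's axes as they then stand; what a row does not reach is not made up. A row lasts 1/12 s, in which the tool goes at most 41.7 mm and 7.16 degrees, less where a joint would pass 70% of its speed; a pose out of reach is approached as far as the arm can. A call with a gripper value outside its range is refused whole. The fingers move at their own pace and stop on an object; the grip force is fixed at half the most. Time passes only in rows, so rows that do not move let the fingers close. It gives the time, the measured TCP pose, the force, the opening and the grip force at its end, in the units of the state.
- robot.get_state(): the state, without advancing time (a new reading comes with each control period).
- robot.camera(name): name is "scene" or "top" or "wrist"; returns (picture, depth): 384x512x3 uint8, red, green, blue; 384x512 float32, m along the optical axis (not along the pixel's ray), 0 where there is no reading.
- robot.calibration(name): a dict with "vertical_fov" (degrees; the focal length in pixels is half the picture's height over the tangent of half this angle, whatever the lens; pixels are square), "cx", "cy" (the principal point, pixels), "T" (4x4, takes a point from camera to world coordinates). Camera axes: x right, y down, z forward; pixel columns grow to the right and rows downward; lengths in m; the calibration is good to about 2 mm. A picture is of the moment at which its call begins: read the wrist's pose just before it. calibration takes no time and is no camera call; for the wrist camera it gives the pose at the moment of the call.
- robot.finish_job(): hands the job in; it is judged then, once.
The state is a dict: "time_s": time; "joint_pos": joint angles; "qvel": joint speeds; "effort": joint torques, N m; "eef_pos": TCP position; "eef_rot": TCP orientation; "force": force on the tool from outside, world axes, zero at the start; "moment": the same for the moment, N m; "opening": opening from 0.0 (shut) to 1.0 (fully open); "grasp_force": force on a finger pad.
Only numpy, scipy, OpenCV 4.12 (cv2) and the standard library are available. Lean on these libraries where they do the work, as an engineer would, in place of code of your own. Each camera call takes 0.05 s, during which the arm holds its last target. There are 200 camera calls.

### The job

Take the blue cover plate off its sloping rest and lay it flat on the aluminium test block of the fixture, the same side up, centred and square with the block so that it overhangs evenly all round, and let go of it. Then push the red handle of the toggle clamp down past its over-center point until it snaps fully down and the rubber-tipped spindle holds the cover locked. Leave the other things on the bench where they are.

Things in the scene. Friction and masses are not known exactly. Their poses are not given: they have to be found in the camera images.
- cover_center (a point): Centre (half-way up) of the loose blue cover plate, 100 x 56 x 14 mm, 0.15 to 0.3 kg; x along the 100 mm, y across the 56 mm, z out of its top face (bright steel disc in the middle). It starts on the sloping rest, tilted 38 degrees about its y axis, face towards the robot, -x end low. At its middle both 100 mm sides stand free of the rest, so fingers can pass them.
- rest: Grey fixed stand; base plate 120 x 70 x 8 mm; origin on the worktop under its centre, z up. Its slope, 34 mm wide (so the cover overhangs it 11 mm at each side), rises along +x at 38 degrees; the middle of the slope is 64 mm above the origin. Two stops at its low end reach 10 mm above the slope.
- block_top (a point): Centre of the top face, 48 mm above the worktop, of the fixed aluminium block (top 88 x 44 mm, 36 mm high, on a 12 mm dark base plate 90 mm wide; thin black gasket line on top); x along the 88 mm, z up. The cover lies right when centred here, its 100 mm along the 88 mm (either way round), overhanging 6 mm all round, its centre 7 mm above this point.
- fixture: The whole fixed fixture; origin on the worktop right under block_top, same axes. The clamp stands off the block's -x end: its steel bracket (37 mm wide, top 101 mm above the worktop) begins 75 mm from block_top; the open clamp arm rises from there, leaning away from the block, to about 190 mm above the worktop.
- clamp_handle (a joint): Clamp handle: 0 open (it rises away from the block, 46 degrees above level), 0.72 over-center, 0.80 locked on its stop (level); starts at 0 to 0.05. Turns about block_top's y axis, its end going down and away from the block while the arm comes down on the block. Stays where left (about 2 N at the grip to move it); near over-center with the cover in place about 6 N, springing back if let go; past it, it snaps home.
- handle_grip (a point): Point on the centre line of the handle's red round sleeve (22 mm thick; sleeve ends 21 mm beyond this point), 90 mm from the handle's hinge.
- handle_pivot (a point): Hinge of the clamp handle, 73 mm above the worktop, in the fixed bracket, 140 mm from block_top along its -x axis; same axes as block_top. The handle's centre line passes through it.
- clamp_pad: Rubber-tipped spindle at the end of the clamp arm (domed tip 22 mm across), which is linked to the handle; origin at the arm's end, tip about 35 mm from it. It springs in by a few mm when it presses on the cover.
- cover: The blue cover plate itself; origin at the centre of its underside, axes as cover_center.
- mouse: Black computer mouse, 108 x 63 x 40 mm, a bystander; origin at the centre of its underside.
- septa_jar: Brown jar with a white lid, 45 mm across, 55 mm high, a bystander; origin at the centre of its underside.
- cotton_bud_tub: White tub of cotton buds, 77 mm across, 98 mm high, a bystander; origin at the centre of its underside.
- spanner: Steel spanner lying flat, 147 x 23 x 6 mm, a bystander; origin at the centre of its underside.
- tape_roll: White tape roll lying flat, 52 mm across, 16 mm high, a bystander; origin at the centre of its underside.
- carton: Small brown carton, 50 x 66 x 40 mm, a bystander; origin at the centre of its underside.

How it is judged:
By the outcome, as a careful person would: the job done as asked, in the order asked, and still so for the second after the job is handed in, with the robot touching nothing.
It also fails if it takes over 51 s, if anything falls off the work surface, if the arm or the gripper's body presses on something with over 40 N, if the wrist force passes 120 N, or if a joint passes its speed limit or range.

## Working session

There is one attempt and no reset: what is moved stays moved. The work goes in short steps, Python scripts to look and compute and a tool call to move; the robot and the scene stay as the last step left them, time stands still between calls to the robot, and variables do not carry over. Pictures are saved under pics/ and viewed, at most 10 in all, crops included, and the job is handed in when it is done.

Besides the shell and the picture viewer there is one more tool, called after "Call:" by a JSON object that holds its "name" and its "arguments". play_rows: Moves the arm, as the interface text tells. Its arguments: {"type":"object","properties":{"motion":{"type":"array","items":{"type":"object","properties":{"jaw":{"type":"number"},"tx":{"type":"number"},"ty":{"type":"number"},"tz":{"type":"number"},"wx":{"type":"number"},"wy":{"type":"number"},"wz":{"type":"number"}}}}},"required":["motion"]}

```bash
mkdir -p pics; ls; cat > h.py <<'E'
import numpy as np, cv2
from cell import robot
from scipy.spatial.transform import Rotation as R
def cal(n):
    c=robot.calibration(n); f=192/np.tan(np.radians(c["vertical_fov"])/2); return f,c["cx"],c["cy"],np.array(c["T"])
def cloud(n):
    c=cal(n); im,d=robot.camera(n); f,cx,cy,T=c
    v,u=np.mgrid[0:384,0:512]; P=np.stack([(u-cx)/f*d,(v-cy)/f*d,d],-1)@T[:3,:3].T+T[:3,3]
    P[d==0]=np.nan; return im,d,P
E
python3 - <<'E'
from h import *
s=robot.get_state();print(s,robot.grasp_offset)
for n in("scene","top"):
    im,d,P=cloud(n);np.savez(f"{n}0.npz",im=im,d=d,P=P);print(n,cal(n))
    cv2.imwrite(f"pics/{n}0.png",im[:,:,::-1])
E
```

```text
pics
{'time_s': 0.0, 'joint_pos': array([-1.09149822,  0.50836602, -0.23751434,  1.50111082,  0.12574315,
        1.14890432, -0.15480422]), 'qvel': array([-0.00030862, -0.00048562,  0.00171553, -0.0004734 ,  0.00064367,
        0.00031684,  0.00038303]), 'effort': array([ 2.43446075e-04, -6.20612955e+01, -2.18631953e+00, -2.49645656e+01,
        1.28164451e-02,  1.21532410e-02,  7.29321243e-06]), 'eef_pos': array([0.22813274, 0.58134861, 0.23041941]), 'eef_rot': array([-1.30688390e-04,  1.85803370e-01,  9.82586537e-01, -8.87788289e-04]), 'force': array([-0.28243716,  0.44389259, -0.7914943 ]), 'moment': array([ 0.07833617,  0.01700836, -0.02400531]), 'grasp_force': 0.0, 'opening': 1.0005666308929557} 0.0187
scene (np.float64(357.50941393283614), 251.0749575964879, 194.22890703785117, array([[ 0.88129783, -0.3362793 ,  0.33200958,  0.1477139 ],
       [-0.47231542, -0.60415543,  0.64180554, -0.64514526],
       [-0.01524053, -0.72243508, -0.69127077,  0.92805342],
       [ 0.        ,  0.        ,  0.        ,  1.        ]]))
top (np.float64(385.0904137890062), 254.1126821376392, 193.53300334353108, array([[-1.05261781e-04, -9.91610342e-01,  1.29262984e-01,
         4.18386684e-01],
       [-9.99945209e-01,  1.45742342e-03,  1.03660002e-02,
         1.08472694e-01],
       [-1.04674239e-02, -1.29254810e-01, -9.91556164e-01,
         1.08492993e+00],
       [ 0.00000000e+00,  0.00000000e+00,  0.00000000e+00,
         1.00000000e+00]]))
```

View pics/scene0.png

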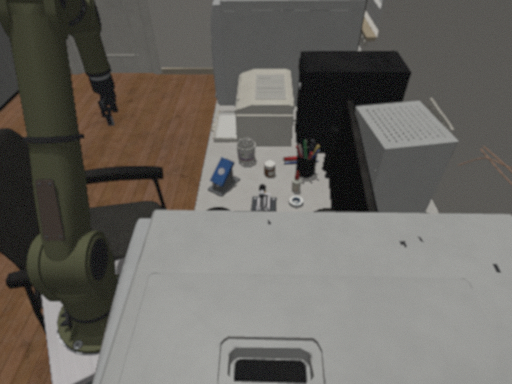

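View pics/top0.png

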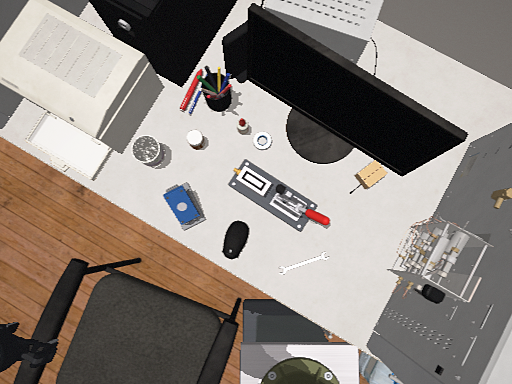

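The top view shows the blue cover on its rest at (183,204), the block at (255,180), the clamp behind it, and the red handle at (317,216). In the scene view a machine hides most of the bench.

```bash
python3 - <<'E'
from h import *
z=np.load("top0.npz");im,d,P=z["im"],z["d"],z["P"]
hsv=cv2.cvtColor(im,cv2.COLOR_RGB2HSV)
def win(m,u0,u1,v0,v1):
    k=np.zeros_like(m);k[v0:v1,u0:u1]=m[v0:v1,u0:u1];return k
b=win(((hsv[...,0]>100)&(hsv[...,0]<125)&(hsv[...,1]>120)),150,215,170,240)
b=cv2.morphologyEx(b.astype(np.uint8),cv2.MORPH_CLOSE,np.ones((9,9)))>0
q=P[b];q=q[~np.isnan(q[:,0])];c=np.median(q,0);
for _ in range(3):
    c=q.mean(0);n=np.linalg.svd(q-c)[2][2];n*=np.sign(n[2]);r=(q-c)@n;q=q[abs(r)<.006]
print("cover",len(q),c,n,np.degrees(np.arccos(n[2])),np.degrees(np.arctan2(n[1],n[0])), r.std())
r=win((hsv[...,0]<8)|(hsv[...,0]>172),295,335,200,230)&(hsv[...,1]>150)
q=P[r];print("red",len(q),np.nanmean(q,0),np.nanmin(q,0),np.nanmax(q,0)); cc=q-q.mean(0);print(np.linalg.svd(cc)[2][0])
# fixture plan: dump heights
for u,v in[(255,180),(245,175),(265,187),(236,185),(300,225),(270,165),(148,150),(236,240),(262,141),(195,140),(370,175),(280,190),(290,205),(310,150),(360,100),(450,137),(250,12),(120,100),(215,85),(300,265),(242,125)]: print((u,v),P[v,u].round(3))
cv2.imwrite("pics/crop.png",cv2.resize(im[140:250,150:350],None,fx=4,fy=4,interpolation=cv2.INTER_CUBIC)[:,:,::-1])
E
```

```text
cover 714 [0.51946083 0.31067565 0.0760076 ] [-0.54785854 -0.26834521  0.79236473] 37.592948563386116 -153.90404165409305 0.0016607292933327488
red 204 [ 0.4849515  -0.03691142  0.131777  ] [ 0.46568901 -0.0631044   0.00747953] [ 0.51456662 -0.0127892   0.15614094]Traceback (most recent call last):
  File "<stdin>", line 13, in <module>
    u, s, vh = gufunc(a, signature=signature)
               ~~~~~~^^^^^^^^^^^^^^^^^^^^^^^^
    raise LinAlgError("SVD did not converge")
numpy.linalg.LinAlgError: SVD did not converge
```

```bash
python3 - <<'E'
from h import *
z=np.load("top0.npz");im,d,P=z["im"],z["d"],z["P"]
for u,v in[(255,180),(245,175),(265,187),(236,185),(300,225),(270,165),(148,150),(236,240),(262,141),(195,140),(370,175),(280,190),(290,205),(310,150),(360,100),(450,137),(250,12),(120,100),(215,85),(300,265),(242,125)]: print((u,v),P[v,u].round(3))
cv2.imwrite("pics/crop.png",cv2.resize(im[140:250,150:350],None,fx=4,fy=4,interpolation=cv2.INTER_CUBIC)[:,:,::-1])
E
```

```text
(255, 180) [0.592 0.117 0.043]
(245, 175) [0.605 0.144 0.049]
(265, 187) [0.571 0.09  0.048]
(236, 185) [0.582 0.171 0.013]
(300, 225) [ 0.47  -0.007  0.017]
(270, 165) [ 0.643  0.074 -0.005]
(148, 150) [0.665 0.4   0.092]
(236, 240) [0.428 0.169 0.034]
(262, 141) [ 0.714  0.097 -0.004]
(195, 140) [0.701 0.282 0.056]
(370, 175) [ 0.605 -0.199  0.04 ]
(280, 190) [0.543 0.057 0.193]
(290, 205) [0.526 0.02  0.014]
(310, 150) [ 0.683 -0.04   0.01 ]
(360, 100) [ 0.731 -0.115  0.271]
(450, 137) [ 0.63  -0.276  0.332]
(250, 12) [0.895 0.125 0.341]
(120, 100) [0.767 0.446 0.184]
(215, 85) [0.854 0.227 0.068]
(300, 265) [ 0.36  -0.007  0.005]
(242, 125) [0.738 0.152 0.071]
```

View pics/crop.png

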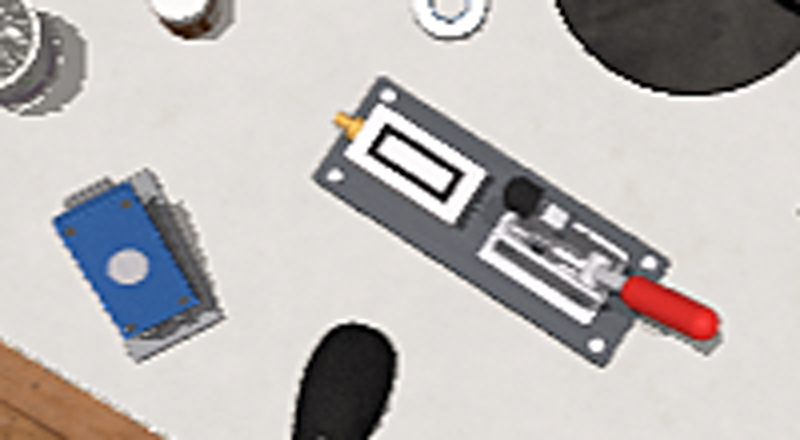

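```bash
cat >> h.py <<'E'
def plan(yaw_y,tilt,pos,n,s=None,start=None):
    """target: tool y horizontal at yaw_y deg, tilted so z leans 'tilt' deg from down toward cross dir; pos=TCP"""
    Rt=target(yaw_y,tilt)
    if start is None:
        s=robot.get_state();q=s["eef_rot"];R0=R.from_quat([q[1],q[2],q[3],q[0]]);p=s["eef_pos"]
    else: R0,p=start
    w=(R0.inv()*Rt).as_rotvec()/n; dp=(np.array(pos)-p)/n*1000
    print("per-row turn",w.round(4))
    for i in range(n):
        print(i,(R.from_rotvec(w*i)).inv().apply(R0.inv().apply(dp)).round(1))
def target(yaw_y,tilt):
    a=np.radians(yaw_y);y=np.array([np.cos(a),np.sin(a),0]);h=np.array([-y[1],y[0],0]) # h = y rotated +90
    t=np.radians(tilt);z=np.array([0,0,-1])*np.cos(t)+h*np.sin(t)
    return R.from_matrix(np.stack([np.cross(y,z),y,z],1))
E
python3 - <<'E'
from h import *
s=robot.get_state();q=s["eef_rot"];R0=R.from_quat([q[1],q[2],q[3],q[0]]).as_matrix()
f,cx,cy,T=cal("wrist");print(f,cx,cy);print(R0.T@T[:3,:3]);print(R0.T@(T[:3,3]-s["eef_pos"]))
# view pose: gripper tool y -63, level, over cover
plan(-63,0,[.46,.28,.26],20)
E
```

```text
302.8536248305488 257.58550566141656 194.30901226797855
[[-1.01965554e-04 -9.48555636e-01 -3.16610478e-01]
 [ 9.99999768e-01 -3.10101743e-04  6.07002100e-04]
 [-6.73956724e-04 -3.16610343e-01  9.48555447e-01]]
[ 0.08154501  0.00090768 -0.14356175]
per-row turn [-0.000e+00  1.000e-04  1.148e-01]
0 [-16.3  -9.8  -1.5]
1 [-17.3  -7.9  -1.5]
2 [-18.1  -5.8  -1.5]
3 [-18.6  -3.7  -1.5]
4 [-18.9  -1.6  -1.5]
5 [-19.    0.6  -1.5]
6 [-18.8   2.8  -1.5]
7 [-18.4   4.9  -1.5]
8 [-17.7   7.   -1.5]
9 [-16.8   9.   -1.5]
10 [-15.6  10.8  -1.5]
11 [-14.3  12.6  -1.5]
12 [-12.7  14.1  -1.5]
13 [-11.   15.5  -1.5]
14 [-9.2 16.6 -1.5]
15 [-7.2 17.6 -1.5]
16 [-5.2 18.3 -1.5]
17 [-3.  18.8 -1.5]
18 [-0.9 19.  -1.5]
19 [ 1.3 19.  -1.5]
```

```bash
python3 - <<'E'
from h import *
plan(-63,0,[.53,.26,.27],20)
E
```

```text
per-row turn [-0.000e+00  1.000e-04  1.148e-01]
0 [-19.9  -9.5  -2. ]
1 [-20.9  -7.1  -2. ]
2 [-21.5  -4.7  -2. ]
3 [-21.9  -2.2  -2. ]
4 [-22.    0.4  -2. ]
5 [-21.9   2.9  -2. ]
6 [-21.4   5.4  -2. ]
7 [-20.6   7.8  -2. ]
8 [-19.6  10.1  -2. ]
9 [-18.3  12.3  -2. ]
10 [-16.8  14.3  -2. ]
11 [-15.   16.1  -2. ]
12 [-13.1  17.7  -2. ]
13 [-11.   19.1  -2. ]
14 [-8.7 20.3 -2. ]
15 [-6.3 21.1 -2. ]
16 [-3.9 21.7 -2. ]
17 [-1.4 22.  -2. ]
18 [ 1.2 22.  -2. ]
19 [ 3.7 21.7 -2. ]
```

Call:
{"name": "play_rows", "arguments": {"motion": [{"jaw": 0,"tx": -20,"ty": -9.5,"tz": -2,"wz": 0.115},{"jaw": 0,"tx": -21,"ty": -7,"tz": -2,"wz": 0.115},{"jaw": 0,"tx": -21.5,"ty": -4.5,"tz": -2,"wz": 0.115},{"jaw": 0,"tx": -22,"ty": -2,"tz": -2,"wz": 0.115},{"jaw": 0,"tx": -22,"ty": 0.5,"tz": -2,"wz": 0.115},{"jaw": 0,"tx": -22,"ty": 3,"tz": -2,"wz": 0.115},{"jaw": 0,"tx": -21.5,"ty": 5.5,"tz": -2,"wz": 0.115},{"jaw": 0,"tx": -20.5,"ty": 8,"tz": -2,"wz": 0.115},{"jaw": 0,"tx": -19.5,"ty": 10,"tz": -2,"wz": 0.115},{"jaw": 0,"tx": -18.5,"ty": 12.5,"tz": -2,"wz": 0.115}]}}

```text
invalid input
```

Call:
{"name": "play_rows", "arguments": {"motion": [{"jaw": 0,"tx": -17,"ty": 14.5,"tz": -2,"wz": 0.115},{"jaw": 0,"tx": -15,"ty": 16,"tz": -2,"wz": 0.115},{"jaw": 0,"tx": -13,"ty": 17.5,"tz": -2,"wz": 0.115},{"jaw": 0,"tx": -11,"ty": 19,"tz": -2,"wz": 0.115},{"jaw": 0,"tx": -8.5,"ty": 20.5,"tz": -2,"wz": 0.115},{"jaw": 0,"tx": -6.5,"ty": 21,"tz": -2,"wz": 0.115},{"jaw": 0,"tx": -4,"ty": 21.5,"tz": -2,"wz": 0.115},{"jaw": 0,"tx": -1.5,"ty": 22,"tz": -2,"wz": 0.115},{"jaw": 0,"tx": 1,"ty": 22,"tz": -2,"wz": 0.115},{"jaw": 0,"tx": 3.5,"ty": 21.5,"tz": -2,"wz": 0.115},{"jaw": 0},{"jaw": 0}]}}

```text
invalid input
```

```bash
python3 - <<'E'
from h import *
s=robot.get_state();print(s["time_s"],s["joint_pos"],s["eef_pos"],s["eef_rot"],s["qvel"].max())
im,d,P=cloud("wrist");np.savez("w1.npz",im=im,d=d,P=P)
cv2.imwrite("pics/w1.png",cv2.resize(im,(800,600),interpolation=cv2.INTER_CUBIC)[:,:,::-1])
E
```

```text
0.1 [-1.09147414  0.50826388 -0.23752503  1.50105473  0.12569465  1.14890976
 -0.15475552] [0.22813582 0.58137527 0.23050256] [-1.38335404e-04  1.85799634e-01  9.82587308e-01 -8.12374694e-04] 0.0011539988514233028
```

View pics/w1.png

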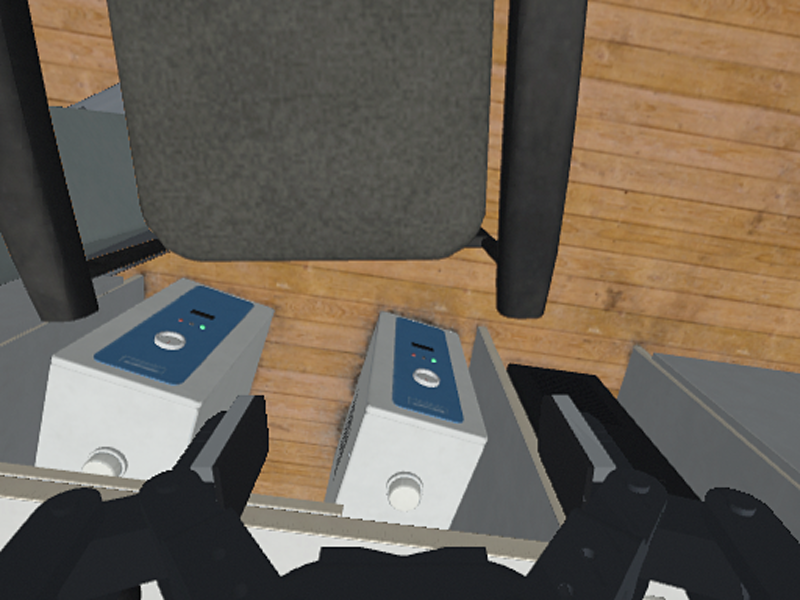

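The arm did not move: both calls were refused, probably because every row needs all seven fields. This picture shows only the floor and chair from the start pose, with the fingers at the bottom of the frame.

Call:
{"name": "play_rows", "arguments": {"motion": [{"jaw": 0,"tx": -20,"ty": -9.5,"tz": -2,"wx": 0,"wy": 0,"wz": 0.115},{"jaw": 0,"tx": -21,"ty": -7,"tz": -2,"wx": 0,"wy": 0,"wz": 0.115},{"jaw": 0,"tx": -21.5,"ty": -4.5,"tz": -2,"wx": 0,"wy": 0,"wz": 0.115},{"jaw": 0,"tx": -22,"ty": -2,"tz": -2,"wx": 0,"wy": 0,"wz": 0.115},{"jaw": 0,"tx": -22,"ty": 0.5,"tz": -2,"wx": 0,"wy": 0,"wz": 0.115},{"jaw": 0,"tx": -22,"ty": 3,"tz": -2,"wx": 0,"wy": 0,"wz": 0.115},{"jaw": 0,"tx": -21.5,"ty": 5.5,"tz": -2,"wx": 0,"wy": 0,"wz": 0.115},{"jaw": 0,"tx": -20.5,"ty": 8,"tz": -2,"wx": 0,"wy": 0,"wz": 0.115},{"jaw": 0,"tx": -19.5,"ty": 10,"tz": -2,"wx": 0,"wy": 0,"wz": 0.115},{"jaw": 0,"tx": -18.5,"ty": 12.5,"tz": -2,"wx": 0,"wy": 0,"wz": 0.115}]}}

```text
time_s: 0.98
eef_pos: [0.3806, 0.4204, 0.2512]
eef_rot: [-0.0, 0.692, 0.722, -0.0]
force: [0.0, 0.3, -0.3]
opening: 1.003
grasp_force: 0.0
```

Call:
{"name": "play_rows", "arguments": {"motion": [{"jaw": 0,"tx": -17,"ty": 14.5,"tz": -2,"wx": 0,"wy": 0,"wz": 0.115},{"jaw": 0,"tx": -15,"ty": 16,"tz": -2,"wx": 0,"wy": 0,"wz": 0.115},{"jaw": 0,"tx": -13,"ty": 17.5,"tz": -2,"wx": 0,"wy": 0,"wz": 0.115},{"jaw": 0,"tx": -11,"ty": 19,"tz": -2,"wx": 0,"wy": 0,"wz": 0.115},{"jaw": 0,"tx": -8.5,"ty": 20.5,"tz": -2,"wx": 0,"wy": 0,"wz": 0.115},{"jaw": 0,"tx": -6.5,"ty": 21,"tz": -2,"wx": 0,"wy": 0,"wz": 0.115},{"jaw": 0,"tx": -4,"ty": 21.5,"tz": -2,"wx": 0,"wy": 0,"wz": 0.115},{"jaw": 0,"tx": -1.5,"ty": 22,"tz": -2,"wx": 0,"wy": 0,"wz": 0.115},{"jaw": 0,"tx": 1,"ty": 22,"tz": -2,"wx": 0,"wy": 0,"wz": 0.115},{"jaw": 0,"tx": 3.5,"ty": 21.5,"tz": -2,"wx": 0,"wy": 0,"wz": 0.115},{"jaw": 0,"tx": 0,"ty": 0,"tz": 0,"wx": 0,"wy": 0,"wz": 0},{"jaw": 0,"tx": 0,"ty": 0,"tz": 0,"wx": 0,"wy": 0,"wz": 0}]}}

```text
time_s: 1.98
eef_pos: [0.5304, 0.259, 0.271]
eef_rot: [0.0, 0.973, 0.231, -0.0]
force: [-0.5, 0.3, 0.8]
opening: 1.002
grasp_force: 0.0
```

```bash
python3 - <<'E'
from h import *
s=robot.get_state();print(s["time_s"],s["joint_pos"].round(3),s["eef_pos"],s["eef_rot"],s["qvel"].max())
im,d,P=cloud("wrist");np.savez("w2.npz",im=im,d=d,P=P)
cv2.imwrite("pics/w2.png",cv2.resize(im,(800,600),interpolation=cv2.INTER_CUBIC)[:,:,::-1])
E
```

```text
1.9833 [-0.752  0.445  0.405  1.535 -0.182  1.2   -1.422] [0.53037063 0.25903038 0.27103258] [ 3.45873686e-04  9.72966000e-01  2.30948086e-01 -1.57204299e-04] 0.0174027985375035
```

View pics/w2.png

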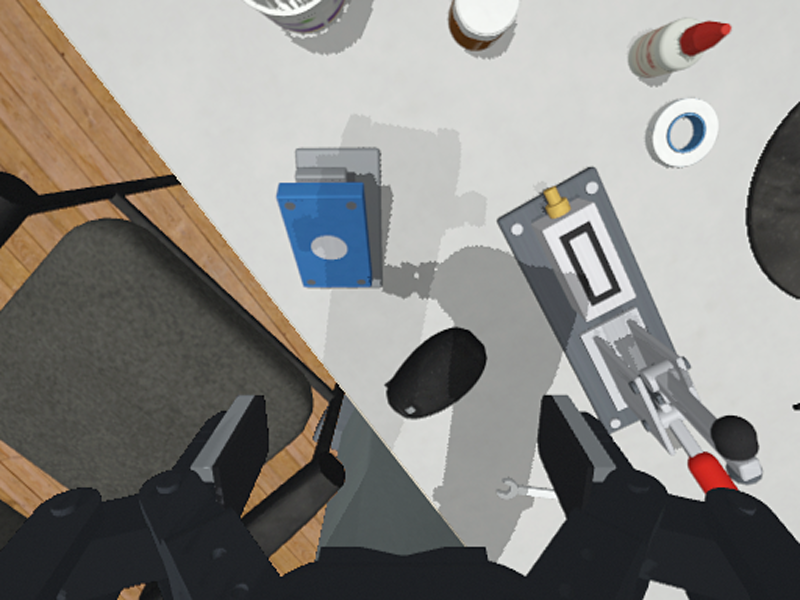

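The wrist view (800x600) shows the cover at about (328,240) with its disc at (328,247), the block's gasket at (592,262), and the handle at (710,470). Next I'll measure the cover and block by casting rays.

```bash
cat >> h.py <<'E'
def rays(cl,uv):
    f,cx,cy,T=cl;uv=np.atleast_2d(uv).astype(float)
    r=np.stack([(uv[:,0]-cx)/f,(uv[:,1]-cy)/f,np.ones(len(uv))],1)@T[:3,:3].T;return T[:3,3],r
def onplane(cl,uv,p0,n):
    o,r=rays(cl,uv);t=((np.array(p0)-o)@n)/(r@n);return o+r*t[:,None]
def fix_meas(im,cl,box,zt=.048):
    """gasket: dark ring inside white block top"""
    g=cv2.cvtColor(im,cv2.COLOR_RGB2GRAY);u0,u1,v0,v1=box;m=np.zeros_like(g);m[v0:v1,u0:u1]=(g[v0:v1,u0:u1]<75)*255
    cs,_=cv2.findContours(m,cv2.RETR_CCOMP,cv2.CHAIN_APPROX_NONE)
    out=[]
    for c in cs:
        if cv2.contourArea(c)<150: continue
        w=onplane(cl,c[:,0,:],[0,0,zt],np.array([0,0,1.]))[:,:2]*1000
        rc=cv2.minAreaRect(w.astype(np.float32));out.append(rc)
    return out
E
python3 - <<'E'
from h import *
z=np.load("w2.npz");im,d,P=z["im"],z["d"],z["P"];cl=cal("wrist")
hsv=cv2.cvtColor(im,cv2.COLOR_RGB2HSV)
b=((hsv[...,0]>100)&(hsv[...,0]<125)&(hsv[...,1]>110));b[:,:165]=0;b[:,260:]=0;b[:105]=0;b[200:]=0
b=cv2.morphologyEx(b.astype(np.uint8),cv2.MORPH_CLOSE,np.ones((15,15)))>0
e=cv2.erode(b.astype(np.uint8),np.ones((5,5)))>0; e[:130]=0
q=P[e]
for _ in range(4):
    c=q.mean(0);n=np.linalg.svd(q-c,full_matrices=False)[2][2];n*=np.sign(n[2]);r=(q-c)@n;q=q[abs(r)<.004]
print("fit",len(q),c,n,np.degrees(np.arccos(n[2])),np.degrees(np.arctan2(n[1],n[0]))+180,r.std())
g=(hsv[...,1]<70)&(hsv[...,2]>60)&e
ci=np.argwhere(g).mean(0)[::-1];print("disc",ci,g.sum(),onplane(cl,ci,c,n))
cs,_=cv2.findContours(b.astype(np.uint8),0,1);c0=max(cs,key=cv2.contourArea);print("blue quad",cv2.approxPolyDP(c0,4,True)[:,0].tolist())
print("gasket",fix_meas(im,cl,(340,415,120,205)))
# table height check
for u,v in[(270,230),(330,100),(400,320)]:print(P[v-3:v+4,u-3:u+4].reshape(-1,3).mean(0).round(4))
E
```

```text
Traceback (most recent call last):
numpy.linalg.LinAlgError: SVD did not converge
```

```bash
cat > m.py <<'E'
from h import *
z=np.load("w2.npz");im,d,P=z["im"],z["d"],z["P"];cl=cal("wrist")
hsv=cv2.cvtColor(im,cv2.COLOR_RGB2HSV)
b=((hsv[...,0]>100)&(hsv[...,0]<125)&(hsv[...,1]>110));b[:,:165]=0;b[:,260:]=0;b[:105]=0;b[200:]=0
b=cv2.morphologyEx(b.astype(np.uint8),cv2.MORPH_CLOSE,np.ones((15,15)))>0
e=cv2.erode(b.astype(np.uint8),np.ones((5,5)))>0; e[:130]=0
q=P[e];q=q[~np.isnan(q[:,0])]
for _ in range(4):
    c=q.mean(0);n=np.linalg.svd(q-c,full_matrices=False)[2][2];n*=np.sign(n[2]);r=(q-c)@n;q=q[abs(r)<.004]
print("fit",len(q),c,n,np.degrees(np.arccos(n[2])),np.degrees(np.arctan2(n[1],n[0]))+180,r.std())
g=(hsv[...,1]<70)&(hsv[...,2]>60)&e
ci=np.argwhere(g).mean(0)[::-1];print("disc",ci,g.sum(),onplane(cl,ci,c,n))
cs,_=cv2.findContours(b.astype(np.uint8),0,1);c0=max(cs,key=cv2.contourArea);ap=cv2.approxPolyDP(c0,4,True)[:,0];print("blue quad",ap.tolist());print(onplane(cl,ap,c,n).round(4))
print("gasket",fix_meas(im,cl,(340,415,120,205)))
for u,v in[(270,230),(330,100),(290,60)]:print(np.nanmean(P[v-3:v+4,u-3:u+4].reshape(-1,3),0).round(4))
E
python3 m.py
```

```text
fit 2339 [0.52097862 0.31355425 0.07901572] [-0.54903146 -0.2779069   0.78824629] 37.97807485547816 26.847467013070997 0.0004982183026170148
disc [209.71470588 156.16176471] 340 [[0.51803662 0.31592873 0.07780371]]
blue quad [[179, 117], [194, 182], [237, 182], [232, 117]]
[[0.5485 0.3561 0.1132]
 [0.4713 0.3218 0.0473]
 [0.4958 0.2734 0.0473]
 [0.5717 0.3104 0.1132]]
gasket [((590.0446166992188, 125.23493957519531), (64.19779968261719, 24.98642349243164), 56.59041213989258), ((590.0411987304688, 125.06047821044922), (56.466392517089844, 17.960498809814453), 57.028099060058594)]
[0.4468 0.1981 0.0229]
[0.6383 0.2084 0.0011]
[0.6569 0.278  0.0013]
```

```bash
python3 - <<'E'
from h import *
plan(-63.15,38,[.489,.301,.1195],10)
E
```

```text
per-row turn [-0.0001  0.0664  0.    ]
0 [-1.8 -5.4 15.1]
1 [-2.8 -5.4 15. ]
2 [-3.8 -5.5 14.8]
3 [-4.7 -5.5 14.5]
4 [-5.7 -5.5 14.1]
5 [-6.6 -5.5 13.7]
6 [-7.5 -5.5 13.3]
7 [-8.4 -5.5 12.7]
8 [-9.2 -5.5 12.2]
9 [-10.   -5.5  11.5]
```

Call:
{"name": "play_rows", "arguments": {"motion": [{"jaw": 0,"tx": -2,"ty": -5.5,"tz": 15,"wx": 0,"wy": 0.0664,"wz": 0},{"jaw": 0,"tx": -3,"ty": -5.5,"tz": 15,"wx": 0,"wy": 0.0664,"wz": 0},{"jaw": 0,"tx": -4,"ty": -5.5,"tz": 15,"wx": 0,"wy": 0.0664,"wz": 0},{"jaw": 0,"tx": -5,"ty": -5.5,"tz": 14.5,"wx": 0,"wy": 0.0664,"wz": 0},{"jaw": 0,"tx": -5.5,"ty": -5.5,"tz": 14,"wx": 0,"wy": 0.0664,"wz": 0},{"jaw": 0,"tx": -6.5,"ty": -5.5,"tz": 13.5,"wx": 0,"wy": 0.0664,"wz": 0},{"jaw": 0,"tx": -7.5,"ty": -5.5,"tz": 13.5,"wx": 0,"wy": 0.0664,"wz": 0},{"jaw": 0,"tx": -8.5,"ty": -5.5,"tz": 12.5,"wx": 0,"wy": 0.0664,"wz": 0},{"jaw": 0,"tx": -9,"ty": -5.5,"tz": 12,"wx": 0,"wy": 0.0664,"wz": 0},{"jaw": 0,"tx": -10,"ty": -5.5,"tz": 11.5,"wx": 0,"wy": 0.0664,"wz": 0},{"jaw": 0,"tx": 0,"ty": 0,"tz": 0,"wx": 0,"wy": 0,"wz": 0},{"jaw": 0,"tx": 0,"ty": 0,"tz": 0,"wx": 0,"wy": 0,"wz": 0}]}}

```text
time_s: 3.03
eef_pos: [0.4845, 0.2982, 0.1514]
eef_rot: [-0.069, 0.945, 0.23, 0.22]
force: [0.1, 1.2, -0.3]
opening: 0.998
grasp_force: 0.0
```

```bash
cat > tgt.py <<'E'
from h import *
def rel(yaw,tilt,pos):
    s=robot.get_state();q=s["eef_rot"];R0=R.from_quat([q[1],q[2],q[3],q[0]]);Rt=target(yaw,tilt)
    print("t",round(s["time_s"],2),"pos",s["eef_pos"].round(4),"tool shift mm",R0.inv().apply((np.array(pos)-s["eef_pos"])*1000).round(1),"turn",(R0.inv()*Rt).as_rotvec().round(4))
E
python3 - <<'E'
from tgt import *
rel(-63.15,38,[.533,.3234,.0565])
cl=cal("wrist");im,d,P=cloud("wrist");np.savez("w3.npz",im=im,d=d,P=P)
hsv=cv2.cvtColor(im,cv2.COLOR_RGB2HSV)
b=((hsv[...,0]>100)&(hsv[...,0]<125)&(hsv[...,1]>110)).astype(np.uint8)
b=cv2.morphologyEx(b,cv2.MORPH_CLOSE,np.ones((15,15)))
cs,_=cv2.findContours(b,0,1);c0=max(cs,key=cv2.contourArea);ap=cv2.approxPolyDP(c0,5,True)[:,0];print(ap.tolist())
n=np.array([-.5493,-.2781,.788]);W=onplane(cl,ap,[.518,.316,.0778],n);print(W.round(4))
m=np.zeros_like(b);cv2.fillPoly(m,[c0],1);q=P[cv2.erode(m,np.ones((9,9)))>0];q=q[~np.isnan(q[:,0])];print("offs",np.median((q-[.518,.316,.0778])@n))
g=(hsv[...,1]<70)&(hsv[...,2]>60)&(m>0);ci=np.argwhere(g).mean(0)[::-1];print("disc",ci,g.sum(),onplane(cl,ci,[.518,.316,.0778],n))
cv2.imwrite("pics/w3.png",im[:,:,::-1])
E
```

```text
t 3.03 pos [0.4845 0.2982 0.1514] tool shift mm [  6.3   3.1 109.3] turn [-0.0332  0.1988 -0.0021]
[[229, 140], [233, 250], [295, 252], [302, 142]]
[[0.5435 0.3545 0.1092]
 [0.4718 0.3202 0.0471]
 [0.4955 0.2715 0.0464]
 [0.5661 0.3079 0.1084]]
offs -5.0436477557657105e-05
disc [264.61487236 201.22863485] 901 [[0.51955041 0.31369259 0.07806644]]
```

View pics/w3.png

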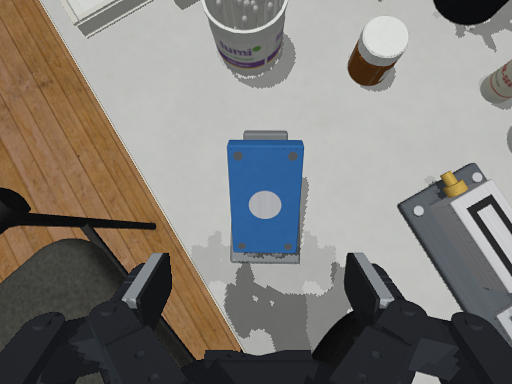

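The view shows the cover centred at (264,202) with the fingers straddling it, but the turn came up 0.2 rad short. I'll check whether a joint limit caused that.

Call:
{"name": "play_rows", "arguments": {"motion": [{"jaw": 0,"tx": 0,"ty": 0,"tz": 0,"wx": 0,"wy": 0.066,"wz": 0},{"jaw": 0,"tx": 0,"ty": 0,"tz": 0,"wx": 0,"wy": 0.066,"wz": 0},{"jaw": 0,"tx": 0,"ty": 0,"tz": 0,"wx": 0,"wy": 0.066,"wz": 0},{"jaw": 0,"tx": 0,"ty": 0,"tz": 0,"wx": 0,"wy": 0,"wz": 0}]}}

```text
time_s: 3.42
eef_pos: [0.4842, 0.3028, 0.16]
eef_rot: [-0.082, 0.938, 0.228, 0.248]
force: [-0.2, -0.3, -0.6]
opening: 1.001
grasp_force: 0.0
```

```bash
python3 - <<'E'
from tgt import *
rel(-63.15,38,[.533,.3234,.0565]); print(robot.get_state()["joint_pos"].round(3))
E
```

```text
t 3.42 pos [0.4842 0.3028 0.16  ] tool shift mm [ -6.4   8.9 115.8] turn [-0.0449  0.1359 -0.0066]
[-1.006  0.364  0.519  2.254 -1.402  0.177 -0.307]
```

Joint 6 is at its lower limit. Pitch about the cover's y axis doesn't matter for this grasp, so I'll use an 18° tilt and lay the cover down with the tool at about -20°.

```bash
python3 - <<'E'
from tgt import *
plan(-63.15,18,[.5057,.3077,.1315],5)
E
```

```text
per-row turn [-0.0091 -0.0426  0.0003]
0 [0.8 1.4 7. ]
1 [1.1 1.3 7. ]
2 [1.4 1.3 7. ]
3 [1.7 1.2 6.9]
4 [2.  1.1 6.8]
```

Call:
{"name": "play_rows", "arguments": {"motion": [{"jaw": 0,"tx": 1,"ty": 1.5,"tz": 7,"wx": -0.009,"wy": -0.0425,"wz": 0},{"jaw": 0,"tx": 1,"ty": 1.5,"tz": 7,"wx": -0.009,"wy": -0.0425,"wz": 0},{"jaw": 0,"tx": 1.5,"ty": 1.5,"tz": 7,"wx": -0.009,"wy": -0.0425,"wz": 0},{"jaw": 0,"tx": 1.5,"ty": 1,"tz": 7,"wx": -0.009,"wy": -0.0425,"wz": 0},{"jaw": 0,"tx": 2,"ty": 1,"tz": 7,"wx": -0.009,"wy": -0.0425,"wz": 0},{"jaw": 0,"tx": 0,"ty": 0,"tz": 0,"wx": 0,"wy": 0,"wz": 0},{"jaw": 0,"tx": 0,"ty": 0,"tz": 0,"wx": 0,"wy": 0,"wz": 0}]}}

```text
time_s: 4.0
eef_pos: [0.5058, 0.3067, 0.1305]
eef_rot: [-0.036, 0.96, 0.23, 0.154]
force: [-0.5, -0.4, 0.9]
opening: 1.0
grasp_force: 0.0
```

```bash
python3 - <<'E'
from tgt import *
rel(-63.15,18,[.5278,.3189,.0554]); print(robot.get_state()["joint_pos"].round(3))
E
```

```text
t 4.0 pos [0.5058 0.3067 0.1305] tool shift mm [ 0.5 -1.  79.2] turn [ 0.0015 -0.0024  0.0026]
[-1.179  0.573  0.867  2.042 -0.913  0.546 -0.808]
```

Call:
{"name": "play_rows", "arguments": {"motion": [{"jaw": 0,"tx": 0.5,"ty": -1,"tz": 13,"wx": 0,"wy": 0,"wz": 0.002},{"jaw": 0,"tx": 0,"ty": 0,"tz": 13,"wx": 0,"wy": 0,"wz": 0},{"jaw": 0,"tx": 0,"ty": 0,"tz": 13,"wx": 0,"wy": 0,"wz": 0},{"jaw": 0,"tx": 0,"ty": 0,"tz": 13,"wx": 0,"wy": 0,"wz": 0},{"jaw": 0,"tx": 0,"ty": 0,"tz": 13,"wx": 0,"wy": 0,"wz": 0},{"jaw": 0,"tx": 0,"ty": 0,"tz": 14,"wx": 0,"wy": 0,"wz": 0},{"jaw": 0,"tx": 0,"ty": 0,"tz": 0,"wx": 0,"wy": 0,"wz": 0},{"jaw": 0,"tx": 0,"ty": 0,"tz": 0,"wx": 0,"wy": 0,"wz": 0}]}}

```text
time_s: 4.67
eef_pos: [0.5269, 0.3189, 0.0564]
eef_rot: [-0.038, 0.961, 0.229, 0.153]
force: [0.4, 0.2, 0.1]
opening: 0.995
grasp_force: 0.0
```

```bash
python3 - <<'E'
from tgt import *
rel(-63.15,18,[.5278,.3189,.0554]); s=robot.get_state();print(s["joint_pos"].round(3),s["force"])
im,d=robot.camera("wrist");cv2.imwrite("pics/w4.png",im[:,:,::-1])
E
```

```text
t 4.67 pos [0.5269 0.3189 0.0564] tool shift mm [0.4 0.4 1.1] turn [-0.0014 -0.0032 -0.0018]
[-1.027  0.672  0.656  2.053 -1.122  0.408 -0.628] [0.38077166 0.15739891 0.12336218]
```

View pics/w4.png

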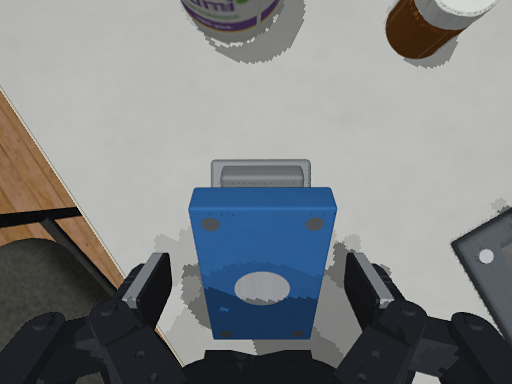

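The disc sits at (262,288) and the pads at u=170 and u=345, so the cover is about 2.5 mm towards +y. I'll shift by that, close, and lift.

Call:
{"name": "play_rows", "arguments": {"motion": [{"jaw": 0,"tx": 0,"ty": 2.5,"tz": 1,"wx": 0,"wy": 0,"wz": 0},{"jaw": 1,"tx": 0,"ty": 0,"tz": 0,"wx": 0,"wy": 0,"wz": 0},{"jaw": 1,"tx": 0,"ty": 0,"tz": 0,"wx": 0,"wy": 0,"wz": 0},{"jaw": 1,"tx": 0,"ty": 0,"tz": 0,"wx": 0,"wy": 0,"wz": 0},{"jaw": 1,"tx": 0,"ty": 0,"tz": 0,"wx": 0,"wy": 0,"wz": 0},{"jaw": 1,"tx": 0,"ty": 0,"tz": 0,"wx": 0,"wy": 0,"wz": 0},{"jaw": 1,"tx": 0,"ty": 0,"tz": 0,"wx": 0,"wy": 0,"wz": 0},{"jaw": 1,"tx": 0,"ty": 0,"tz": 0,"wx": 0,"wy": 0,"wz": 0},{"jaw": 1,"tx": 0,"ty": 0,"tz": 0,"wx": 0,"wy": 0,"wz": 0}]}}

```text
time_s: 5.47
eef_pos: [0.529, 0.3179, 0.0562]
eef_rot: [-0.038, 0.96, 0.229, 0.155]
force: [-3.5, -1.2, 6.4]
opening: 0.646
grasp_force: 63.1
```

Call:
{"name": "play_rows", "arguments": {"motion": [{"jaw": 1,"tx": 2,"ty": 0,"tz": -6,"wx": 0,"wy": 0,"wz": 0},{"jaw": 1,"tx": 4,"ty": 0,"tz": -12,"wx": 0,"wy": 0,"wz": 0},{"jaw": 1,"tx": 6,"ty": 0,"tz": -19,"wx": 0,"wy": 0,"wz": 0},{"jaw": 1,"tx": 6,"ty": 0,"tz": -19,"wx": 0,"wy": 0,"wz": 0},{"jaw": 1,"tx": 6,"ty": 0,"tz": -19,"wx": 0,"wy": 0,"wz": 0},{"jaw": 1,"tx": 6,"ty": 0,"tz": -19,"wx": 0,"wy": 0,"wz": 0},{"jaw": 1,"tx": 6,"ty": 0,"tz": -19,"wx": 0,"wy": 0,"wz": 0},{"jaw": 1,"tx": 0,"ty": 0,"tz": 0,"wx": 0,"wy": 0,"wz": 0}]}}

```text
time_s: 6.13
eef_pos: [0.5295, 0.3174, 0.1779]
eef_rot: [-0.038, 0.96, 0.229, 0.156]
force: [0.7, -0.1, -0.7]
opening: 0.643
grasp_force: 63.8
```

```bash
cat > hold.py <<'E'
from h import *
def held():
    s=robot.get_state();q=s["eef_rot"];R0=R.from_quat([q[1],q[2],q[3],q[0]])
    f,cx,cy,T=cal("wrist");im,d,P=cloud("wrist")
    hsv=cv2.cvtColor(im,cv2.COLOR_RGB2HSV)
    Q=(P-s["eef_pos"])@R0.as_matrix()*1000  # tool frame mm
    b=(hsv[...,0]>100)&(hsv[...,0]<125)&(hsv[...,1]>110)&(np.abs(Q[...,2])<80)&(np.abs(Q[...,0])<90)&(np.abs(Q[...,1])<45)
    q=Q[cv2.erode(b.astype(np.uint8),np.ones((3,3)))>0]
    rng=np.random.default_rng(0);best=None   # dominant plane (top face)
    for _ in range(200):
        a=q[rng.choice(len(q),3,0)];n=np.cross(a[1]-a[0],a[2]-a[0])
        if np.linalg.norm(n)<50: continue
        n/=np.linalg.norm(n);k=abs((q-a[0])@n)<1.5
        if best is None or k.sum()>best.sum():best=k
    q=q[best];c=q.mean(0);n=np.linalg.svd(q-c,full_matrices=False)[2][2];n*=-np.sign(n[2])
    m=cv2.morphologyEx(b.astype(np.uint8),cv2.MORPH_CLOSE,np.ones((25,25)))
    near=np.abs((Q-c)@n)<3
    g=(hsv[...,1]<70)&(hsv[...,2]>60)&(m>0)&near
    k,l,st,ce=cv2.connectedComponentsWithStats(g.astype(np.uint8));j=1+st[1:,4].argmax()
    o,r=rays((f,cx,cy,T),ce[j]);o=R0.inv().apply(o-s["eef_pos"])*1000;r=R0.inv().apply(r)[0]
    D=o+r*((c-o)@n)/(r@n)
    print("held: n",n.round(3),"pitch deg",np.degrees(np.arctan2(n[0],-n[2])).round(2),"disc area",st[j,4],"px",ce[j].round(1),"disc tool mm",D.round(1),"centre",(D-7*n).round(1))
    e=[]  # u-extents of the plate along tool axes
    qq=q@R0.as_matrix()[:0].T if 0 else q; print("ext",np.percentile(q,[1,99],axis=0).round(1).tolist())
    return im,d,P
E
python3 - <<'E'
from hold import *
s=robot.get_state();print(s["time_s"],s["eef_pos"],s["eef_rot"],s["force"],s["grasp_force"],s["joint_pos"].round(2))
im,d,P=held();np.savez("w5.npz",im=im,d=d,P=P);cv2.imwrite("pics/w5.png",im[:,:,::-1])
E
```

```text
6.1333 [0.52953396 0.31738505 0.1778857 ] [-0.03817947  0.96002926  0.22891041  0.15648055] [ 0.65551928 -0.13213366 -0.73403755] 63.839478492736816 [-1.22  0.56  0.97  1.93 -0.81  0.68 -0.91]
held: n [-0.336 -0.001 -0.942] pitch deg -19.61 disc area 178 px [205.2 227.3] disc tool mm [ 33.3 -20.9 -36.7] centre [ 35.7 -20.9 -30.1]
ext [[-48.3, -27.1, -39.5], [41.4, 25.7, -7.5]]
```

View pics/w5.png

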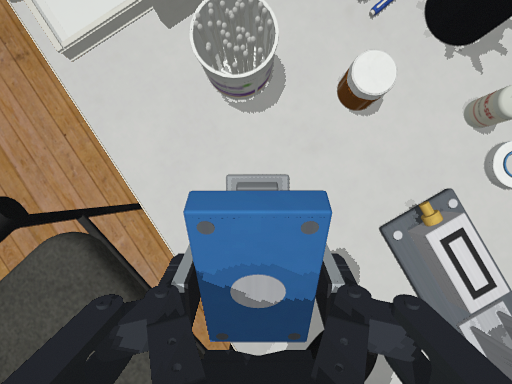

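The cover is held squarely between the pads, with the disc at (258,291). My disc mask picked up a bolt instead, so I'll fix it on the stored frame.

```bash
python3 - <<'E'
import re
t=open('hold.py').read()
t=t.replace('''    g=(hsv[...,1]<70)&(hsv[...,2]>60)&(m>0)&near''','''    cs,_=cv2.findContours(b.astype(np.uint8),0,1);m=cv2.fillPoly(m*0,[cv2.convexHull(max(cs,key=cv2.contourArea))],1)
    g=(hsv[...,1]<90)&(hsv[...,2]>60)&(m>0)&near;g[:240]=0''')
t=t.replace("def held():","def held(frame=None):").replace('im,d,P=cloud("wrist")','im,d,P=frame or cloud("wrist")',1)
open('hold.py','w').write(t)
E
python3 - <<'E'
from hold import *
z=np.load("w5.npz");held((z["im"],z["d"],z["P"]))
cl=cal("wrist")
g=fix_meas(z["im"],cl,(435,500,220,295));print("gasket",g)
E
```

```text
held: n [-0.337 -0.001 -0.941] pitch deg -19.72 disc area 1464 px [257.6 290.9] disc tool mm [ -4.5  -0.7 -24.4] centre [ -2.2  -0.7 -17.8]
ext [[-46.9, -26.6, -41.3], [42.7, 26.2, -9.1]]
gasket [((589.650146484375, 124.40176391601562), (64.65191650390625, 24.87102699279785), 56.8608283996582), ((589.6699829101562, 124.19174194335938), (54.8482780456543, 16.829696655273438), 56.9158821105957)]
```

```bash
python3 - <<'E'
from tgt import *
Rt=target(-33.1,-19.7);c=np.array([-2.2,-.5,-17.8])/1000
for z in(.06,.003): print(z,(np.array([.5898,.1244,.055+z])-Rt.apply(c)).round(4))
plan(-33.1,-19.7,np.array([.5898,.1244,.115])-Rt.apply(c),12)
E
```

```text
0.06 [0.5881 0.1208 0.0975]
0.003 [0.5881 0.1208 0.0405]
per-row turn [-0.0006 -0.0542 -0.0445]
0 [-4.9 16.9  5.2]
1 [-5.3 16.6  5.5]
2 [-5.8 16.4  5.8]
3 [-6.2 16.1  6.2]
4 [-6.5 15.8  6.5]
5 [-6.9 15.5  6.9]
6 [-7.2 15.2  7.3]
7 [-7.4 14.9  7.7]
8 [-7.7 14.5  8.1]
9 [-7.9 14.2  8.5]
10 [-8.  13.8  9. ]
11 [-8.1 13.5  9.4]
```

Call:
{"name": "play_rows", "arguments": {"motion": [{"jaw": 1,"tx": -5,"ty": 17,"tz": 5,"wx": -0.0006,"wy": -0.0542,"wz": -0.0445},{"jaw": 1,"tx": -5.5,"ty": 16.5,"tz": 5.5,"wx": -0.0006,"wy": -0.0542,"wz": -0.0445},{"jaw": 1,"tx": -6,"ty": 16.5,"tz": 6,"wx": -0.0006,"wy": -0.0542,"wz": -0.0445},{"jaw": 1,"tx": -6,"ty": 16,"tz": 6,"wx": -0.0006,"wy": -0.0542,"wz": -0.0445},{"jaw": 1,"tx": -6.5,"ty": 16,"tz": 6.5,"wx": -0.0006,"wy": -0.0542,"wz": -0.0445},{"jaw": 1,"tx": -7,"ty": 15.5,"tz": 7,"wx": -0.0006,"wy": -0.0542,"wz": -0.0445},{"jaw": 1,"tx": -7,"ty": 15,"tz": 7.5,"wx": -0.0006,"wy": -0.0542,"wz": -0.0445},{"jaw": 1,"tx": -7.5,"ty": 15,"tz": 7.5,"wx": -0.0006,"wy": -0.0542,"wz": -0.0445},{"jaw": 1,"tx": -7.5,"ty": 14.5,"tz": 8,"wx": -0.0006,"wy": -0.0542,"wz": -0.0445},{"jaw": 1,"tx": -8,"ty": 14,"tz": 8.5,"wx": -0.0006,"wy": -0.0542,"wz": -0.0445},{"jaw": 1,"tx": -8,"ty": 14,"tz": 9,"wx": -0.0006,"wy": -0.0542,"wz": -0.0445},{"jaw": 1,"tx": -8,"ty": 13.5,"tz": 9.5,"wx": -0.0006,"wy": -0.0542,"wz": -0.0445}]}}

```text
time_s: 7.18
eef_pos: [0.5866, 0.1196, 0.0939]
eef_rot: [0.081, 0.865, 0.47, -0.154]
force: [0.7, -0.7, -1.5]
opening: 0.643
grasp_force: 63.8
```

Call:
{"name": "play_rows", "arguments": {"motion": [{"jaw": 1,"tx": 0,"ty": 0,"tz": 0,"wx": 0,"wy": 0,"wz": 0},{"jaw": 1,"tx": 0,"ty": 0,"tz": 0,"wx": 0,"wy": 0,"wz": 0}]}}

```text
time_s: 7.35
eef_pos: [0.5863, 0.1202, 0.0937]
eef_rot: [0.081, 0.866, 0.469, -0.153]
force: [-0.9, 1.4, -0.8]
opening: 0.64
grasp_force: 63.8
```

```bash
python3 - <<'E'
from tgt import *
from hold import held
rel(-33.1,-19.7,[.5881,.1208,.0975]);print(robot.get_state()["joint_pos"].round(2))
im,d,P=held();np.savez("w6.npz",im=im,d=d,P=P);cv2.imwrite("pics/w6.png",im[:,:,::-1])
E
```

```text
t 7.35 pos [0.5863 0.1202 0.0937] tool shift mm [ 0.1  1.1 -4.1] turn [-0.004   0.0036 -0.0004]
[-0.78  0.9   0.84  1.5  -0.38  1.22 -0.49]
held: n [-0.336 -0.    -0.942] pitch deg -19.61 disc area 1473 px [257.4 290.6] disc tool mm [ -5.9  -0.4 -23.2] centre [ -3.6  -0.4 -16.6]
ext [[-49.1, -26.8, -40.0], [41.3, 26.0, -7.8]]
```

View pics/w6.png

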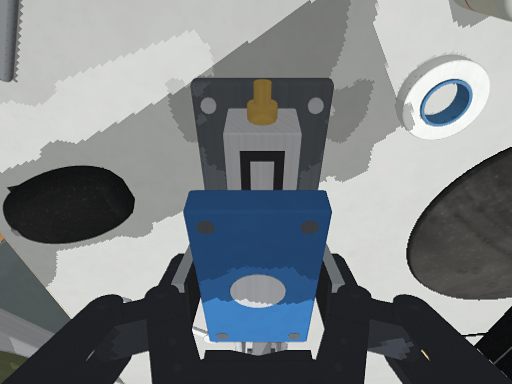

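The block, gasket and base plate are centred near u=262 beside the cover's 258. I'll turn that into millimetres.

```bash
python3 - <<'E'
from h import *
z=np.load("w6.npz");im=z["im"];cl=cal("wrist");s=robot.get_state()
g=cv2.cvtColor(im,cv2.COLOR_RGB2GRAY).astype(int);Z=np.array([0,0,1.])
a=np.radians(56.9);X=np.array([np.cos(a),np.sin(a),0]);Y=np.array([-np.sin(a),np.cos(a),0]);o=np.array([.5898,.1244,.048])
q=s["eef_rot"];R0=R.from_quat([q[1],q[2],q[3],q[0]]);cc=s["eef_pos"]+R0.apply(np.array([-2.9,-.5,-17.2])/1000)
print("cover ctr in fix",((cc-o)@X*1000).round(1),((cc-o)@Y*1000).round(1),((cc-o)[2]*1000).round(1))
for v in(165,172,180):
    row=g[v,215:310];d=np.diff(row);k=np.where(abs(d)>25)[0]+215.5;print(v,k,row[::8])
    for u in k:
        w=onplane(cl,[u,v],o,Z)[0]-o;print("   ",u,(w@X*1000).round(1),(w@Y*1000).round(1))
# far top edge & gasket end
col=g[95:190,262];d=np.diff(col);k=np.where(abs(d)>12)[0]+95.5;print(k)
for v in k: w=onplane(cl,[250,v],o,Z)[0]-o;print("   v",v,(w@X*1000).round(1))
# base plate corners (192,80),(333,80) at z=.012
for u,v in[(192,80),(333,80),(193,150),(331,150)]: w=onplane(cl,[u,v],[0,0,.012],Z)[0]-o;print("plate",(w@X*1000).round(1),(w@Y*1000).round(1))
E
```

```text
cover ctr in fix -1.8 1.3 63.7
165 [224.5 225.5 239.5 240.5 249.5 250.5 273.5 283.5 298.5] [ 73  59 131 136  28 131 131 128  28 134 134  59]
    224.5 21.9 21.2
    225.5 21.9 20.6
    239.5 21.9 12.2
    240.5 21.9 11.6
    249.5 21.9 6.2
    250.5 21.9 5.6
    273.5 21.9 -8.2
    283.5 21.9 -14.3
    298.5 21.9 -23.3
172 [225.5 239.5 240.5 249.5 250.5 273.5 282.5 283.5 297.5] [ 75  77 131 134  29 131 132 129  27 132 134  74]
    225.5 16.9 21.0
    239.5 16.9 12.4
    240.5 16.9 11.8
    249.5 16.9 6.3
    250.5 16.9 5.7
    273.5 16.9 -8.4
    282.5 16.9 -13.9
    283.5 16.9 -14.5
    297.5 16.9 -23.1
180 [226.5 240.5 249.5 250.5 272.5 273.5 282.5 296.5] [ 76  75 129 134  31 132 132 129  28 132 134  74]
    226.5 10.8 20.8
    240.5 10.8 12.0
    249.5 10.9 6.4
    250.5 10.9 5.8
    272.5 10.9 -8.0
    273.5 10.9 -8.6
    282.5 10.9 -14.2
    296.5 10.9 -22.9
[125.5 150.5 160.5 161.5]
   v 125.5 47.6
   v 150.5 31.9
   v 160.5 25.1
   v 161.5 24.4
plate 60.7 41.8
plate 60.7 -45.0
plate 11.5 47.7
plate 11.5 -51.1
```

Call:
{"name": "play_rows", "arguments": {"motion": [{"jaw": 1,"tx": 2.1,"ty": 2.4,"tz": -0.7,"wx": -0.004,"wy": 0.003,"wz": 0},{"jaw": 1,"tx": 3.4,"ty": 0,"tz": 9.4,"wx": 0,"wy": 0,"wz": 0},{"jaw": 1,"tx": 3.4,"ty": 0,"tz": 9.4,"wx": 0,"wy": 0,"wz": 0},{"jaw": 1,"tx": 3.4,"ty": 0,"tz": 9.4,"wx": 0,"wy": 0,"wz": 0},{"jaw": 1,"tx": 3.4,"ty": 0,"tz": 9.4,"wx": 0,"wy": 0,"wz": 0},{"jaw": 1,"tx": 1.7,"ty": 0,"tz": 4.7,"wx": 0,"wy": 0,"wz": 0},{"jaw": 1,"tx": 1,"ty": 0,"tz": 3,"wx": 0,"wy": 0,"wz": 0},{"jaw": 1,"tx": 0,"ty": 0,"tz": 0,"wx": 0,"wy": 0,"wz": 0}]}}

```text
time_s: 8.07
eef_pos: [0.5899, 0.1209, 0.0464]
eef_rot: [0.082, 0.866, 0.47, -0.15]
force: [-0.8, 0.3, -2.8]
opening: 0.638
grasp_force: 63.9
```

```bash
cat > chk.py <<'E'
from h import *
def chk(c=(-3.3,-.5,-17.2)):
    s=robot.get_state();q=s["eef_rot"];R0=R.from_quat([q[1],q[2],q[3],q[0]]);cc=s["eef_pos"]+R0.apply(np.array(c)/1000)
    a=np.radians(56.9);X=np.array([np.cos(a),np.sin(a),0]);Y=np.array([-np.sin(a),np.cos(a),0]);o=np.array([.5898,.1244,.048])-Y*.0011
    Rt=target(-33.1,-19.7);print("cover in fix",[round(float((cc-o)@k*1000),1) for k in(X,Y,np.array([0,0,1]))],"turn",(R0.inv()*Rt).as_rotvec().round(4),"F",s["force"].round(1),"t",s["time_s"])
E
python3 -c "
from chk import *;chk()
from hold import held
im,d,P=held();np.savez('w7.npz',im=im,d=d,P=P)"
```

```text
cover in fix [-0.2, -0.3, 15.7] turn [0.0014 0.0004 0.0009] F [-0.8  0.3 -2.8] t 8.0667
held: n [-0.335 -0.001 -0.942] pitch deg -19.6 disc area 1479 px [257.4 290.6] disc tool mm [ -5.9  -0.4 -23.2] centre [ -3.6  -0.4 -16.6]
ext [[-48.9, -26.8, -39.9], [41.3, 26.0, -7.8]]
```

Call:
{"name": "play_rows", "arguments": {"motion": [{"jaw": 1,"tx": 1,"ty": 0,"tz": 2.8,"wx": 0,"wy": 0,"wz": 0},{"jaw": 1,"tx": 1,"ty": 0,"tz": 2.8,"wx": 0,"wy": 0,"wz": 0},{"jaw": 1,"tx": 0.35,"ty": 0,"tz": 0.95,"wx": 0,"wy": 0,"wz": 0},{"jaw": 1,"tx": 0,"ty": 0,"tz": 0,"wx": 0,"wy": 0,"wz": 0}]}}

```text
time_s: 8.45
eef_pos: [0.5902, 0.121, 0.0402]
eef_rot: [0.082, 0.866, 0.47, -0.15]
force: [0.5, 0.8, -1.5]
opening: 0.641
grasp_force: 63.9
```

Call:
{"name": "play_rows", "arguments": {"motion": [{"jaw": 1,"tx": 0.35,"ty": 0,"tz": 0.95,"wx": 0,"wy": 0,"wz": 0},{"jaw": 1,"tx": 0,"ty": 0,"tz": 0,"wx": 0,"wy": 0,"wz": 0}]}}

```text
time_s: 8.62
eef_pos: [0.5904, 0.1209, 0.0394]
eef_rot: [0.082, 0.866, 0.47, -0.15]
force: [-0.5, -0.0, -2.2]
opening: 0.643
grasp_force: 63.9
```

Call:
{"name": "play_rows", "arguments": {"motion": [{"jaw": 1,"tx": 0.35,"ty": 0,"tz": 0.95,"wx": 0,"wy": 0,"wz": 0},{"jaw": 1,"tx": 0,"ty": 0,"tz": 0,"wx": 0,"wy": 0,"wz": 0}]}}

```text
time_s: 8.78
eef_pos: [0.5904, 0.121, 0.0391]
eef_rot: [0.082, 0.866, 0.47, -0.149]
force: [-1.2, 0.6, 3.5]
opening: 0.64
grasp_force: 64.4
```

Call:
{"name": "play_rows", "arguments": {"motion": [{"jaw": 1,"tx": 0.35,"ty": 0,"tz": 0.95,"wx": 0,"wy": 0,"wz": 0},{"jaw": 1,"tx": 0,"ty": 0,"tz": 0,"wx": 0,"wy": 0,"wz": 0}]}}

```text
time_s: 8.95
eef_pos: [0.5905, 0.1209, 0.039]
eef_rot: [0.082, 0.866, 0.47, -0.149]
force: [-1.9, 2.3, 10.9]
opening: 0.637
grasp_force: 65.2
```

```bash
python3 - <<'E'
from chk import *;chk()
cl=cal("wrist");im,d,P=cloud("wrist");np.savez("w8.npz",im=im,d=d,P=P)
cv2.imwrite("pics/w8.png",cv2.resize(im[60:384,130:386],None,fx=1.8,fy=1.8,interpolation=cv2.INTER_CUBIC)[:,:,::-1])
E
```

```text
cover in fix [0.1, -0.8, 8.3] turn [ 0.0024 -0.0011  0.0006] F [-1.9  2.3 10.9] t 8.95
```

View pics/w8.png

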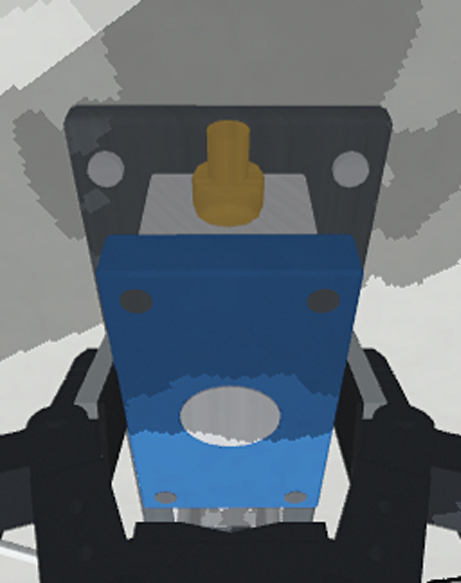

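The cover is touching the block at 11 N. In the crop the cover's centre line is at 230.5 and the block's is at about 228. I'll check the end-to-end position and the lateral offset in mm.

```bash
python3 - <<'E'
from h import *
cl=cal("wrist");Z=np.array([0,0,1.])
a=np.radians(56.9);X=np.array([np.cos(a),np.sin(a),0]);Y=np.array([-np.sin(a),np.cos(a),0]);o=np.array([.5898,.1244,0])
for nm,u,v,z in[("covTopL",97,270,.062),("covTopR",364,270,.062),("covBotL",105,235,.048),("covBotR",357,235,.048),("blkFootL",150,174,.012),("blkFootR",306,174,.012),("plateL",66,108,.012),("plateR",391,108,.012),("disc",230,416,.062),("holeL",106,169,.012),("holeR",350,169,.012)]:
    w=onplane(cl,[130+u/1.8,60+v/1.8],[0,0,z],Z)[0]-o;print(nm,(w@X*1000).round(1),(w@Y*1000).round(1))
E
```

```text
covTopL 49.0 25.4
covTopR 49.0 -29.7
covBotL 47.4 26.4
covBotR 47.4 -31.1
blkFootL 41.9 20.7
blkFootR 41.9 -24.0
plateL 62.0 41.1
plateR 62.1 -44.6
disc -2.0 -2.1
holeL 43.6 33.1
holeR 43.6 -36.4
```

X agrees to within a millimetre and the lateral offset is about 0.5 mm. Releasing and retreating.

Call:
{"name": "play_rows", "arguments": {"motion": [{"jaw": 0.6,"tx": 0,"ty": -0.4,"tz": -0.5,"wx": 0,"wy": 0,"wz": 0},{"jaw": 0,"tx": 0,"ty": 0,"tz": 0,"wx": 0,"wy": 0,"wz": 0},{"jaw": 0,"tx": 0,"ty": 0,"tz": 0,"wx": 0,"wy": 0,"wz": 0},{"jaw": 0,"tx": 0,"ty": 0,"tz": 0,"wx": 0,"wy": 0,"wz": 0},{"jaw": 0,"tx": 0,"ty": 0,"tz": 0,"wx": 0,"wy": 0,"wz": 0},{"jaw": 0,"tx": 0,"ty": 0,"tz": 0,"wx": 0,"wy": 0,"wz": 0}]}}

```text
time_s: 9.5
eef_pos: [0.5901, 0.1213, 0.0377]
eef_rot: [0.082, 0.866, 0.47, -0.15]
force: [-0.3, -0.4, -0.4]
opening: 0.998
grasp_force: 0.0
```

Call:
{"name": "play_rows", "arguments": {"motion": [{"jaw": 0,"tx": 0,"ty": 0,"tz": -8,"wx": 0,"wy": 0,"wz": 0},{"jaw": 0,"tx": 0,"ty": 0,"tz": -15,"wx": 0,"wy": 0,"wz": 0},{"jaw": 0,"tx": 0,"ty": 0,"tz": -20,"wx": 0,"wy": 0,"wz": 0},{"jaw": 0,"tx": 0,"ty": 0,"tz": -20,"wx": 0,"wy": 0,"wz": 0},{"jaw": 0,"tx": 0,"ty": 0,"tz": -20,"wx": 0,"wy": 0,"wz": 0},{"jaw": 0,"tx": 0,"ty": 0,"tz": -20,"wx": 0,"wy": 0,"wz": 0},{"jaw": 0,"tx": 0,"ty": 0,"tz": -20,"wx": 0,"wy": 0,"wz": 0},{"jaw": 0,"tx": 0,"ty": 0,"tz": 0,"wx": 0,"wy": 0,"wz": 0}]}}

```text
time_s: 10.17
eef_pos: [0.6148, 0.1572, 0.158]
eef_rot: [0.083, 0.866, 0.47, -0.147]
force: [0.7, -0.6, -0.0]
opening: 1.001
grasp_force: 0.0
```

```bash
python3 - <<'E'
from h import *
s=robot.get_state();print(s["time_s"],s["eef_pos"],s["joint_pos"].round(2))
cl=cal("wrist");im,d,P=cloud("wrist");np.savez("w9.npz",im=im,d=d,P=P)
cv2.imwrite("pics/w9.png",cv2.resize(im,(800,600),interpolation=cv2.INTER_CUBIC)[:,:,::-1])
hsv=cv2.cvtColor(im,cv2.COLOR_RGB2HSV)
b=((hsv[...,0]>100)&(hsv[...,0]<125)&(hsv[...,1]>110)).astype(np.uint8);cs,_=cv2.findContours(b,0,1);c0=cv2.convexHull(max(cs,key=cv2.contourArea))
w=onplane(cl,c0[:,0],[0,0,.062],np.array([0,0,1.]))[:,:2]*1000;print(cv2.minAreaRect(w.astype(np.float32)),cv2.approxPolyDP(c0,4,True)[:,0].tolist())
E
```

```text
10.1667 [0.61479489 0.15718342 0.15797108] [-0.79  0.88  0.86  1.33 -0.36  1.39 -0.55]
((592.8908081054688, 125.7415771484375), (105.8860092163086, 55.615386962890625), 57.15570831298828) [[289, 144], [284, 240], [228, 241], [221, 145]]
```

View pics/w9.png

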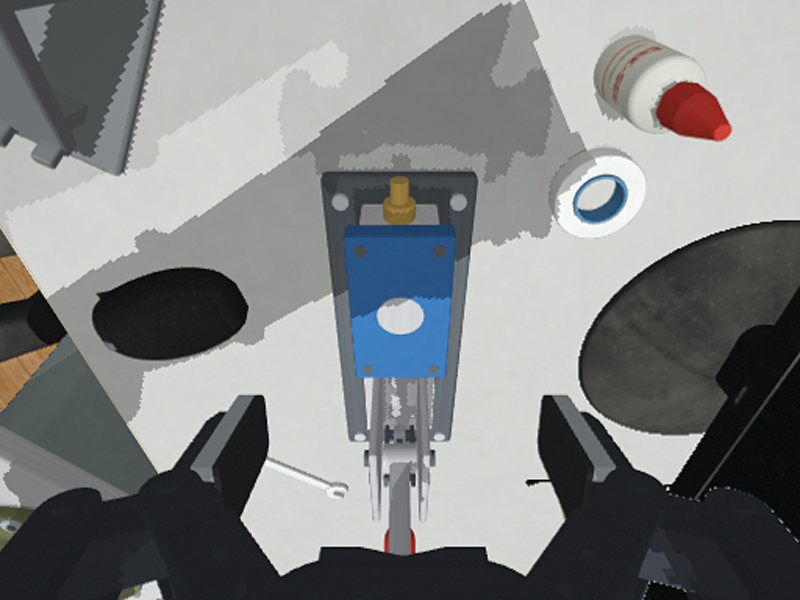

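The cover lies square and centred on the block, with its disc at (400,315) in this view, and the clamp is still open. Next I'll go up over the clamp, tool vertical and jaw shut, to a point above the handle.

```bash
cat >> chk.py <<'E'
AX=np.radians(56.9);FX=np.array([np.cos(AX),np.sin(AX),0]);FY=np.array([-np.sin(AX),np.cos(AX),0]);FO=np.array([.590,.1236,0])
def fp(x,y,z): return FO+FX*x/1000+FY*y/1000+np.array([0,0,z/1000])
E
python3 - <<'E'
from chk import *
p1=np.array([.615,.157,.30]);p2=fp(-187,0,.29*1000)
plan(-33.1,0,p1,6)
print("2nd",p2,target(-33.1,0).inv().apply(p2-p1)*1000)
E
```

```text
per-row turn [0.0008 0.0567 0.0003]
0 [ -7.9   0.2 -22.7]
1 [ -6.6   0.2 -23.1]
2 [ -5.2   0.2 -23.4]
3 [ -3.9   0.2 -23.7]
4 [ -2.6   0.2 -23.9]
5 [ -1.2   0.1 -24. ]
2nd [ 0.48787893 -0.0330534   0.29      ] [-228.63235416   -2.70316242   10.        ]
```

Call:
{"name": "play_rows", "arguments": {"motion": [{"jaw": 1,"tx": -8,"ty": 0,"tz": -22.5,"wx": 0.001,"wy": 0.0567,"wz": 0},{"jaw": 1,"tx": -6.5,"ty": 0,"tz": -23,"wx": 0.001,"wy": 0.0567,"wz": 0},{"jaw": 1,"tx": -5,"ty": 0,"tz": -23.5,"wx": 0.001,"wy": 0.0567,"wz": 0},{"jaw": 1,"tx": -4,"ty": 0,"tz": -24,"wx": 0.001,"wy": 0.0567,"wz": 0},{"jaw": 1,"tx": -2.5,"ty": 0,"tz": -24,"wx": 0.001,"wy": 0.0567,"wz": 0},{"jaw": 1,"tx": -1,"ty": 0,"tz": -24,"wx": 0.001,"wy": 0.0567,"wz": 0},{"jaw": 1,"tx": -20,"ty": 0,"tz": 0,"wx": 0,"wy": 0,"wz": 0},{"jaw": 1,"tx": -20,"ty": 0,"tz": 0,"wx": 0,"wy": 0,"wz": 0},{"jaw": 1,"tx": -20,"ty": -1,"tz": 0,"wx": 0,"wy": 0,"wz": 0},{"jaw": 1,"tx": -20,"ty": -1,"tz": 0,"wx": 0,"wy": 0,"wz": 0},{"jaw": 1,"tx": -20,"ty": -1,"tz": 0,"wx": 0,"wy": 0,"wz": 0}]}}

```text
time_s: 11.13
eef_pos: [0.5551, 0.0744, 0.2976]
eef_rot: [-0.001, 0.879, 0.476, -0.003]
force: [0.4, -0.7, -0.5]
opening: 0.005
grasp_force: 0.0
```

Call:
{"name": "play_rows", "arguments": {"motion": [{"jaw": 1,"tx": -22,"ty": 0,"tz": 0,"wx": 0,"wy": 0,"wz": 0},{"jaw": 1,"tx": -22,"ty": 0,"tz": 0,"wx": 0,"wy": 0,"wz": 0},{"jaw": 1,"tx": -22,"ty": 0,"tz": 0,"wx": 0,"wy": 0,"wz": 0},{"jaw": 1,"tx": -22,"ty": 0,"tz": 0,"wx": 0,"wy": 0,"wz": 0},{"jaw": 1,"tx": -22,"ty": 0,"tz": 0,"wx": 0,"wy": 0,"wz": 0},{"jaw": 1,"tx": -18,"ty": 0,"tz": 0,"wx": 0,"wy": 0,"wz": 0},{"jaw": 1,"tx": 0,"ty": 0,"tz": 0,"wx": 0,"wy": 0,"wz": 0}]}}

```text
time_s: 11.72
eef_pos: [0.484, -0.0357, 0.2989]
eef_rot: [-0.001, 0.88, 0.474, -0.003]
force: [-0.6, -0.2, 0.1]
opening: -0.003
grasp_force: 0.0
```

```bash
cat > red.py <<'E'
from chk import *
def red(n="wrist"):
    im,d,P=cloud(n);hsv=cv2.cvtColor(im,cv2.COLOR_RGB2HSV)
    r=((hsv[...,0]<8)|(hsv[...,0]>172))&(hsv[...,1]>150)&~np.isnan(P[...,0])
    F=np.stack([(P-FO)@FX,(P-FO)@FY,P[...,2]],-1)*1000
    r&=(abs(F[...,1])<30)&(F[...,0]<-150)&(F[...,0]>-270);q=F[r]
    print(n,"red n",len(q),"mean",q.mean(0).round(1) if len(q) else "", "pct",np.percentile(q,[3,97],axis=0).round(1).tolist() if len(q) else "")
    return im
E
python3 - <<'E'
from tgt import *
from red import *
rel(-33.1,0,fp(-187,0,160));print(robot.get_state()["joint_pos"].round(2))
im=red();red("top");cv2.imwrite("pics/w10.png",im[:,:,::-1])
E
```

```text
t 11.72 pos [ 0.484  -0.0357  0.2989] tool shift mm [  4.8   2.4 138.8] turn [-0.0045  0.0035 -0.005 ]
[-0.65  0.35  0.95  1.74 -0.3   1.22 -0.21]
wrist red n 1199 mean [-188.3   -0.8  134.5] pct [[-213.5, -10.6, 108.8], [-162.1, 8.8, 155.7]]
top red n 126 mean [-181.2    0.5  122.8] pct [[-197.0, -9.5, 100.9], [-165.0, 9.2, 141.4]]
```

Call:
{"name": "play_rows", "arguments": {"motion": [{"jaw": 1,"tx": 4.5,"ty": 3,"tz": 17,"wx": -0.004,"wy": 0.003,"wz": -0.005},{"jaw": 1,"tx": 0,"ty": 0,"tz": 20,"wx": 0,"wy": 0,"wz": 0},{"jaw": 1,"tx": 0,"ty": 0,"tz": 20,"wx": 0,"wy": 0,"wz": 0},{"jaw": 1,"tx": 0,"ty": 0,"tz": 20,"wx": 0,"wy": 0,"wz": 0},{"jaw": 1,"tx": 0,"ty": 0,"tz": 20,"wx": 0,"wy": 0,"wz": 0},{"jaw": 1,"tx": 0,"ty": 0,"tz": 20,"wx": 0,"wy": 0,"wz": 0},{"jaw": 1,"tx": 0,"ty": 0,"tz": 18,"wx": 0,"wy": 0,"wz": 0},{"jaw": 1,"tx": 0,"ty": 0,"tz": 0,"wx": 0,"wy": 0,"wz": 0}]}}

```text
time_s: 12.48
eef_pos: [0.4901, -0.028, 0.1604]
eef_rot: [-0.001, 0.878, 0.48, -0.002]
force: [-1.0, 0.2, 0.3]
opening: 0.002
grasp_force: 0.0
```

```bash
python3 - <<'E'
from tgt import *
from red import *
rel(-33.1,0,fp(-187,0,149))
red()
E
```

```text
t 12.48 pos [ 0.4901 -0.028   0.1604] tool shift mm [-5.4  0.9 11.4] turn [-0.0049  0.0029  0.0072]
wrist red n 1661 mean [-174.3   -1.   121.4] pct [[-187.8, -10.6, 107.3], [-160.6, 9.0, 134.1]]
```

Call:
{"name": "play_rows", "arguments": {"motion": [{"jaw": 1,"tx": -2.7,"ty": 1,"tz": 5.7,"wx": -0.004,"wy": 0.003,"wz": 0.007},{"jaw": 1,"tx": -2.7,"ty": 0,"tz": 5.7,"wx": 0,"wy": 0,"wz": 0},{"jaw": 1,"tx": -4.7,"ty": 0,"tz": 4.5,"wx": 0,"wy": 0,"wz": 0},{"jaw": 1,"tx": -4.7,"ty": 0,"tz": 4.6,"wx": 0,"wy": 0,"wz": 0},{"jaw": 1,"tx": -4.7,"ty": 0,"tz": 4.8,"wx": 0,"wy": 0,"wz": 0},{"jaw": 1,"tx": -4.7,"ty": 0,"tz": 5,"wx": 0,"wy": 0,"wz": 0}]}}

```text
time_s: 13.03
eef_pos: [0.4792, -0.0511, 0.1332]
eef_rot: [0.001, 0.88, 0.476, 0.003]
force: [0.6, 0.5, 0.6]
opening: 0.005
grasp_force: 0.8
```

```bash
python3 - <<'E'
from tgt import *
from red import *
rel(-33.1,0,fp(-218,0,108));red()
E
```

```text
t 13.03 pos [ 0.4792 -0.0511  0.1332] tool shift mm [-11.3  -2.6  25.2] turn [ 0.0047 -0.0038 -0.0018]
wrist red n 2603 mean [-185.7   -0.6  113.7] pct [[-203.6, -10.6, 101.2], [-167.6, 9.1, 124.9]]
```

Call:
{"name": "play_rows", "arguments": {"motion": [{"jaw": 1,"tx": -3,"ty": -1,"tz": 6,"wx": 0.004,"wy": -0.003,"wz": 0},{"jaw": 1,"tx": -3,"ty": -1,"tz": 6,"wx": 0,"wy": 0,"wz": 0},{"jaw": 1,"tx": -3,"ty": 0,"tz": 6,"wx": 0,"wy": 0,"wz": 0},{"jaw": 1,"tx": -2.5,"ty": 0,"tz": 6,"wx": 0,"wy": 0,"wz": 0},{"jaw": 1,"tx": 0,"ty": 0,"tz": 0,"wx": 0,"wy": 0,"wz": 0}]}}

```text
time_s: 13.5
eef_pos: [0.4701, -0.0593, 0.108]
eef_rot: [-0.001, 0.88, 0.475, -0.001]
force: [-0.4, 0.0, 0.0]
opening: 0.001
grasp_force: 0.0
```

```bash
python3 - <<'E'
from tgt import *
from red import *
rel(-33.1,0,fp(-223,0,92));red()
E
```

```text
t 13.5 pos [ 0.4701 -0.0593  0.108 ] tool shift mm [-4.2  0.6 16. ] turn [-0.002   0.0011 -0.0023]
wrist red n 2993 mean [-192.9   -0.8   96.8] pct [[-214.1, -10.5, 89.0], [-173.3, 9.1, 103.2]]
```

Call:
{"name": "play_rows", "arguments": {"motion": [{"jaw": 1,"tx": -1.5,"ty": 0.5,"tz": 4,"wx": 0,"wy": 0,"wz": 0},{"jaw": 1,"tx": -1,"ty": 0,"tz": 4,"wx": 0,"wy": 0,"wz": 0},{"jaw": 1,"tx": -1,"ty": 0,"tz": 4,"wx": 0,"wy": 0,"wz": 0},{"jaw": 1,"tx": -0.5,"ty": 0,"tz": 4,"wx": 0,"wy": 0,"wz": 0},{"jaw": 1,"tx": 0,"ty": 0,"tz": 2,"wx": 0,"wy": 0,"wz": 0},{"jaw": 1,"tx": 0,"ty": 0,"tz": 2,"wx": 0,"wy": 0,"wz": 0}]}}

```text
time_s: 14.05
eef_pos: [0.469, -0.0635, 0.0893]
eef_rot: [0.0, 0.88, 0.475, -0.0]
force: [-2.0, -1.8, 4.4]
opening: 0.002
grasp_force: 2.1
```

Call:
{"name": "play_rows", "arguments": {"motion": [{"jaw": 1,"tx": 0,"ty": 0,"tz": 2,"wx": 0,"wy": 0,"wz": 0},{"jaw": 1,"tx": 0,"ty": 0,"tz": 2,"wx": 0,"wy": 0,"wz": 0},{"jaw": 1,"tx": 0,"ty": 0,"tz": 0,"wx": 0,"wy": 0,"wz": 0}]}}

```text
time_s: 14.3
eef_pos: [0.4694, -0.0624, 0.0848]
eef_rot: [-0.0, 0.88, 0.476, -0.0]
force: [-0.1, 0.4, -0.2]
opening: -0.005
grasp_force: 0.0
```

```bash
python3 - <<'E'
from tgt import *
from red import *
rel(-33.1,0,fp(-224,0,84));red();print(robot.get_state()["force"])
E
```

```text
t 14.3 pos [ 0.4694 -0.0624  0.0848] tool shift mm [-2.4 -0.5  0.8] turn [-0.0005 -0.0001 -0.0012]
wrist red n 2963 mean [-193.8   -0.7   82.4] pct [[-215.6, -10.5, 77.2], [-175.3, 9.1, 85.4]]
[-0.18637079 -0.26151637  0.48134911]
```

The force rose to 4.4 N and then fell to zero, so it has snapped over. I'll press 2 mm more to confirm the stop, then retreat and look.

Call:
{"name": "play_rows", "arguments": {"motion": [{"jaw": 1,"tx": 0,"ty": 0,"tz": 1,"wx": 0,"wy": 0,"wz": 0},{"jaw": 1,"tx": 0,"ty": 0,"tz": 1,"wx": 0,"wy": 0,"wz": 0},{"jaw": 1,"tx": 0,"ty": 0,"tz": 0,"wx": 0,"wy": 0,"wz": 0}]}}

```text
time_s: 14.6
eef_pos: [0.4697, -0.0626, 0.0836]
eef_rot: [-0.0, 0.88, 0.476, 0.0]
force: [-0.5, 0.6, 6.8]
opening: -0.001
grasp_force: 3.1
```

Call:
{"name": "play_rows", "arguments": {"motion": [{"jaw": 1,"tx": 0,"ty": 0,"tz": -10,"wx": 0,"wy": 0,"wz": 0},{"jaw": 1,"tx": 0,"ty": 0,"tz": -20,"wx": 0,"wy": 0,"wz": 0},{"jaw": 1,"tx": 0,"ty": 0,"tz": -25,"wx": 0,"wy": 0,"wz": 0},{"jaw": 1,"tx": 0,"ty": 0,"tz": -25,"wx": 0,"wy": 0,"wz": 0},{"jaw": 1,"tx": 0,"ty": 0,"tz": -25,"wx": 0,"wy": 0,"wz": 0},{"jaw": 1,"tx": 0,"ty": 0,"tz": -25,"wx": 0,"wy": 0,"wz": 0},{"jaw": 1,"tx": 0,"ty": 0,"tz": -25,"wx": 0,"wy": 0,"wz": 0},{"jaw": 1,"tx": 0,"ty": 0,"tz": -25,"wx": 0,"wy": 0,"wz": 0},{"jaw": 1,"tx": 0,"ty": 0,"tz": -20,"wx": 0,"wy": 0,"wz": 0},{"jaw": 1,"tx": 0,"ty": 0,"tz": 0,"wx": 0,"wy": 0,"wz": 0}]}}

```text
time_s: 15.43
eef_pos: [0.4709, -0.0638, 0.2873]
eef_rot: [0.002, 0.88, 0.475, 0.003]
force: [1.1, -0.8, 0.8]
opening: 0.003
grasp_force: 0.0
```

```bash
python3 - <<'E'
from red import *
im=red();cv2.imwrite("pics/w11.png",cv2.resize(im,(800,600),interpolation=cv2.INTER_CUBIC)[:,:,::-1])
cl=cal("wrist")
hsv=cv2.cvtColor(im,cv2.COLOR_RGB2HSV)
b=((hsv[...,0]>100)&(hsv[...,0]<125)&(hsv[...,1]>110)).astype(np.uint8);cs,_=cv2.findContours(b,0,1);c0=cv2.convexHull(max(cs,key=cv2.contourArea))
print(cv2.approxPolyDP(c0,3,True)[:,0].tolist())
w=onplane(cl,c0[:,0],[0,0,.062],np.array([0,0,1.]))[:,:2]*1000;print(cv2.minAreaRect(w.astype(np.float32)))
print(robot.get_state()["eef_pos"])
E
```

```text
wrist red n 1071 mean [-209.2   -0.8   82.6] pct [[-243.6, -10.8, 77.7], [-176.6, 9.0, 85.6]]
[[281, 0], [280, 7], [262, 7], [262, 0]]
((577.5054931640625, 73.29810333251953), (6.4481401443481445, 20.12326431274414), 56.85245895385742)
[ 0.47020652 -0.06317686  0.2853022 ]
```

View pics/w11.png

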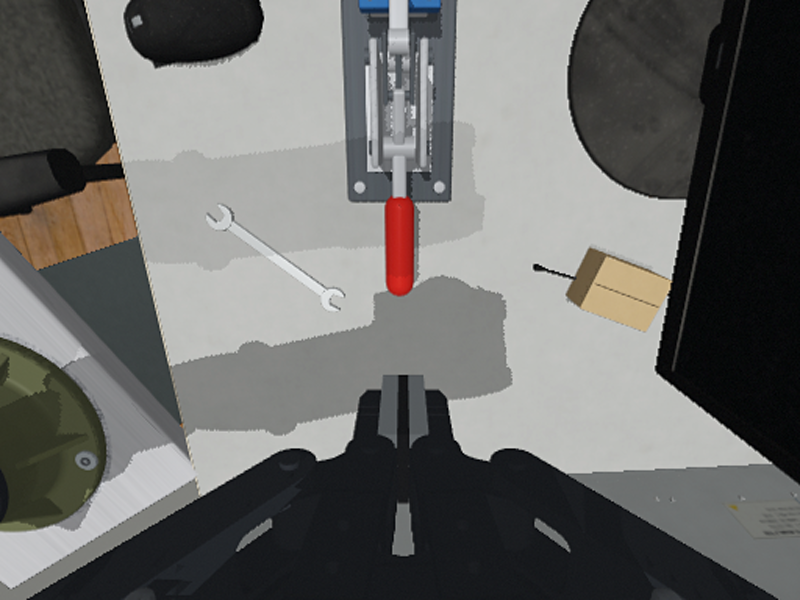

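The handle is level and down on its stop (red sleeve at (400,245), top at 78–86 mm). That makes 12 pictures viewed against the limit of 10, so the last check of the cover will be numbers only.

```bash
python3 - <<'E'
from red import *
im,d,P=cloud("top");cl=cal("top");hsv=cv2.cvtColor(im,cv2.COLOR_RGB2HSV)
b=((hsv[...,0]>100)&(hsv[...,0]<125)&(hsv[...,1]>110));b[:150]=0;b[220:]=0;b[:,:215]=0;b[:,300:]=0
p=np.argwhere(b)[:,::-1].astype(float);w=onplane(cl,p,[0,0,.062],np.array([0,0,1.]))
F=np.stack([(w-FO)@FX,(w-FO)@FY],1)*1000;print(len(p),np.percentile(F,[1,99],axis=0).round(1),cv2.minAreaRect(F.astype(np.float32)))
q=P[b];print("z",np.nanpercentile(q[:,2],[10,50,90]))
red("top")
E
```

```text
603 [[-51.3 -29.1]
 [ 46.9  26.9]] ((-2.355224609375, -0.9621295928955078), (100.09830474853516, 57.2186279296875), 0.09109170734882355)
z [0.05825339 0.06094285 0.06324676]
top red n 217 mean [-212.2    0.3   78.8] pct [[-245.4, -9.1, 70.9], [-179.5, 8.9, 85.6]]
```

```bash
python3 - <<'E'
from chk import *
z=np.load("top0.npz");cl=cal("top");g=cv2.cvtColor(z["im"],cv2.COLOR_RGB2GRAY)
for rc in fix_meas(z["im"],cl,(236,274,164,200)): print(rc,((np.array([*rc[0],0])/1000-FO)@FX*1000).round(1),((np.array([*rc[0],0])/1000-FO)@FY*1000).round(1))
m=np.zeros_like(g);m[160:202,230:275]=g[160:202,230:275]>200
v,u=np.mgrid[0:384,0:512];w=onplane(cl,np.stack([u[m>0],v[m>0]],1),[0,0,.048],np.array([0,0,1.]));F=np.stack([(w-FO)@FX,(w-FO)@FY],1)*1000
k=(abs(F[:,0])<48)&(abs(F[:,1])<27);print(k.sum(),np.percentile(F[k],[1,99],axis=0).round(1))
E
```

```text
((590.0949096679688, 121.55397033691406), (63.076534271240234, 23.814294815063477), 56.80635070800781) -1.7 -1.2
366 [[-44.9 -22.3]
 [ 42.1  20.3]]
```

In the same camera the cover is within about 1 mm of the block's centre and square to it (0.1°). Handing in.

```bash
python3 -c "
from cell import robot
print(robot.finish_job())"
```

```text
the job is handed in; nothing more can be done
None
```

The cover lies flat, face up and square on the block (within about 1 mm of centre), the clamp handle is level on its stop after snapping over, and the job is handed in at about 15.5 s; I viewed 12 pictures, two over the limit of 10.

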